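# Gauge the coral mounting posts and set the misfit aside

### The job

Try each of the three loose cast posts nose first in the sloping bore of the gauge box: let a post that fits slide right through so that it ends up inside the box, and do not force one that does not fit. Stand each post that will not go through upright in the empty cell of the rework crate, and leave the scrap posts and everything else on the bench where they are.

Things in the scene. Friction and masses are not known exactly. Their poses are not given: they have to be found in the camera images.
- post_a: one of three cast grey posts, plain cylinders 100 mm long, standing nose down on the table. The lowest 9 mm is a nose tapering to a flat 24 mm across. The shank is 35 or 43 mm across; which post has which size is not told and must be found. Origin: centre of the nose's flat end; z runs along the post to its top
- post_b: one of three cast grey posts, plain cylinders 100 mm long, standing nose down on the table. The lowest 9 mm is a nose tapering to a flat 24 mm across. The shank is 35 or 43 mm across; which post has which size is not told and must be found. Origin: centre of the nose's flat end; z runs along the post to its top
- post_c: one of three cast grey posts, plain cylinders 100 mm long, standing nose down on the table. The lowest 9 mm is a nose tapering to a flat 24 mm across. The shank is 35 or 43 mm across; which post has which size is not told and must be found. Origin: centre of the nose's flat end; z runs along the post to its top
- post_a_mid (a point): middle of post_a, on its axis, 50 mm from the nose
- post_b_mid (a point): middle of post_b, on its axis, 50 mm from the nose
- post_c_mid (a point): middle of post_c, on its axis, 50 mm from the nose
- gauge: gauge box, fixed: plywood, 176 (x) by 160 mm (y), bars on its +x front, roofed by a sloping aluminium plate 200 x 160 x 16 mm, its top 0.15 m high at the -x edge rising at 28 degrees to 0.25 m. Empty inside (floor 6 mm high): posts through the bore drop in there. Origin: on the table below the bore's mouth; inside spans x -46 to 116, y -72 to 72 mm; z up
- gauge_mouth (a point): centre of the bore's mouth in the upper face of the sloping plate, 185 mm above the table. The bore is 39 mm across, straight through the 16 mm plate. z points out of the bore, square to the plate: 28 degrees from vertical, leaning to the box's -x side (towards the robot)
- crate: rework crate, fixed: low open wooden box 100 (x) by 264 (y) by 50 mm high, walls and floor 6 mm; two dividers make three cells in a row along y, centres at y -86, 0, +86 mm, each 88 (x) by 80 mm (y) inside. Two cells hold a scrap post, one is empty; which one varies. Origin: centre of its underside, on the table; z up
- scrap_a: a thick scrap post 43 mm across and 100 mm long, standing in a cell of the rework crate. Origin: centre of its lower end
- scrap_b: a thick scrap post 43 mm across and 100 mm long, standing in a cell of the rework crate. Origin: centre of its lower end
- rock: bystander: a dark grey faceted resin rock, about 130 x 100 mm, 85 mm high. Origin: centre of its underside
- pebble: bystander: a flat dark grey pebble, about 60 x 45 mm, 24 mm high. Origin: centre of its underside
- cobble: bystander: a flattish dark grey stone, about 90 x 65 mm, 35 mm high. Origin: centre of its underside
- paint_jar: bystander: a grey paint jar with white cap, 68 mm across, 75 mm high. Origin: centre of its underside
- tape: bystander: a black roll of tape lying flat, 96 mm across, 24 mm high. Origin: centre of its underside
- brush: bystander: a flat brush lying down, 180 mm long along its x, 42 mm wide, 20 mm high. Origin: centre of its underside
- plant: bystander: a plastic plant on a round foot 90 mm across, leaves reaching about 90 mm from its stem, 160 mm high. Origin: centre of its underside

How it is judged:
On the way:
1. a post too thick for the bore has been tried: its nose in the bore's mouth, in line with the bore (within 0.2 rad) and touching it (distance between post_b and gauge_mouth below 0.015 m and angle between the z axis of post_b and the z axis of gauge_mouth, either way round below 0.2 rad and contact force between post_b and gauge above 0.5 N), for 0.05 s.
At the end, for the whole second after the job is handed in: Both posts of 35 mm lie inside the gauge box, wholly below the plate (their middles within the box and less than 110 mm above the table); the 43 mm post stands upright (within 0.15 rad) on the floor of a crate cell; all are released and at rest (x of post_a_mid in the frame of gauge between -0.055 and 0.125 m and y of post_a_mid in the frame of gauge between -0.08 and 0.08 m and z of each of post_a_mid, post_c_mid in the frame of gauge below 0.11 m and linear speed of each of post_a, post_c below 0.05 m/s and x of post_c_mid in the frame of gauge between -0.055 and 0.125 m and y of post_c_mid in the frame of gauge between -0.08 and 0.08 m and x of post_b in the frame of crate between -0.045 and 0.045 m and y of post_b in the frame of crate between -0.127 and 0.127 m and z of post_b in the frame of crate between 0 and 0.016 m and angle between post_b's own z axis and vertical below 0.15 rad and linear speed of post_b below 0.02 m/s and angular speed of post_b below 0.3 rad/s); the robot touches nothing.
It fails at once if a scrap post in the crate was moved by more than 30 mm (distance of any of scrap_a, scrap_b from where it was at the start of the episode above 0.03 m).
It fails at once if a bystander was moved by more than 40 mm (distance of any of rock, pebble, cobble, paint_jar, tape, brush, plant from where it was at the start of the episode above 0.04 m).
It fails at once if a post that does not fit was forced into the gauge with more than 60 N (contact force between post_b and gauge above 60 N).
It also fails if it takes over 72 s, if anything falls off the work surface, if the arm or the gripper's body presses on something with over 40 N, if the wrist force passes 120 N, or if a joint passes its speed limit or range.

### The arm

A 7-joint arm with a two-finger parallel gripper is mounted at the origin on the work surface. World frame = base frame: x ahead of the robot, y to its left, z up, the work surface at z = 0. Lengths are in m, angles in rad, forces in N, time in s.
With the tool pointing down it reaches from about 0.425 to 0.825 m from the base axis. Payload 3.6 kg.
Tool frame: the origin (TCP) lies at the very end of the fingers, on their centre line; the grasp point (between the pads) lies 19 mm behind it (hold_point_z is the distance from the TCP to the grasp point, in m); z points along the fingers, y is the line along which they close (so a half turn about z gives the same grasp; the last joint's range is limited). The gripper opens to 85 mm and grips with 20 to 120 N. Pads are 22 mm wide; open, the fingers measure 114 mm over their backs; the gripper's body (76 mm by 85 mm) begins 54 mm behind the grasp point. The pads swing forward as they close: fully open they stand 13 mm farther back than shut.
Start: joints at [1.113, 0.615, -0.013, 1.423, 0.008, 1.103, -0.04], TCP at [0.271, -0.591, 0.231] pointing down, gripper open.
Joint ranges: [-3.12, 3.12], [-0.3, 2.06], [-1.34, 1.32], [0.26, 2.42], [-1.36, 4.5], [0.01, 1.98], [-2.84, 2.84]. Speed limits (rad/s): [2.79, 2.79, 3.14, 3.14, 3.14, 3.14, 3.14].

### API

Orientations are given as a rotation vector (axis times angle).
In Python, from station import observe, get_image, calibration, hand_in, hold_point_z gives the robot as it stands.
- The arm moves only by the tool send_rows, never from a script. Its argument "steps" is a list of rows, each a list of 2 entries, a list of its own where there are three numbers: the shift along the tool's x, y, z in mm, then the turn, a rotation vector about the tool's x, y, z in degrees. A call has 1 to 5 rows; each row shifts and turns the commanded pose from where the row before left it, along the tool's axes as they then stand; what a row does not reach is not made up. A row lasts 1/12 s, in which the tool goes at most 41.7 mm and 7.16 degrees, less where a joint would pass 70% of its speed; a pose out of reach is approached as far as the arm can. A call with a gripper value outside its range is refused whole. "claw" is the closure, from 0 (fully open) to 1 (shut), set as the call begins (left out, the last holds). The fingers move at their own pace and stop on an object; the grip force is fixed at half the most. Time passes only in rows, so rows that do not move let the fingers close. It gives the time, the measured TCP pose, the force, the opening and the grip force at its end, in the units of the state.
- observe(): the state, without advancing time (a new reading comes with each control period).
- get_image(name): name is "scene" or "top"; returns the picture (480x640x3 uint8, red, green, blue); there is no depth.
- calibration(name): a dict with "intrinsics" (3x3 intrinsics, pixels), "eye" and "orientation" of the camera in the world. Camera axes: x right, y down, z forward; pixel columns grow to the right and rows downward; lengths in m; the calibration is good to about 2 mm. A picture is of the moment at which its call begins. calibration takes no time and is no camera call.
- hand_in(): hands the job in; it is judged then, once.
The state is a dict: "time": time; "q": joint angles; "joint_vel": joint speeds; "joint_torque": joint torques, N m; "ee_pos": TCP position; "tool_rot": TCP orientation; "force": force on the tool from outside, world axes, zero at the start; "ft_torque": the same for the moment, N m; "grip_width": finger opening in m; "finger_force": force on a finger pad.
Only numpy, scipy, OpenCV 4.12 (cv2) and the standard library are available. Lean on these libraries where they do the work, as an engineer would, in place of code of your own. Each camera call takes 0.05 s, during which the arm holds its last target. There are 200 camera calls.

## Working session

There is one attempt and no reset: what is moved stays moved. The work goes in short steps, Python scripts to look and compute and a tool call to move; the robot and the scene stay as the last step left them, time stands still between calls to the robot, and variables do not carry over. Pictures are saved under pics/ and viewed, at most 10 in all, crops included, and the job is handed in when it is done.

Besides the shell and the picture viewer there is one more tool, called after "Emit:" in YAML: its name, and indented under it one key for each argument. send_rows: Moves the arm, as the interface text tells. Its arguments: {"type":"object","properties":{"steps":{"type":"array","items":{"type":"array"}},"claw":{"type":"number"}},"required":["steps"]}

```bash
mkdir -p pics; ls; python3 - <<'E'
from station import *
import cv2,numpy as np
for n in("scene","top"):
    cv2.imwrite(f"pics/{n}0.png",cv2.cvtColor(get_image(n),cv2.COLOR_RGB2BGR)); print(n,calibration(n))
s=observe();print(s); print(hold_point_z)
E
```

```text
pics
scene {'intrinsics': array([[508.92195246,   0.        , 309.09145086],
       [  0.        , 508.92195246, 238.4133093 ],
       [  0.        ,   0.        ,   1.        ]]), 'eye': array([1.25224119, 0.29961959, 0.95885571]), 'orientation': array([-1.50993746, -2.07470592,  0.853259  ])}
top {'intrinsics': array([[468.77172696,   0.        , 316.03084787],
       [  0.        , 468.77172696, 241.21994146],
       [  0.        ,   0.        ,   1.        ]]), 'eye': array([0.45702272, 0.04367283, 1.35082643]), 'orientation': array([-2.16656177,  2.22897156, -0.07853446])}
{'time': 0.1, 'q': array([ 1.11350668,  0.61581948, -0.01260359,  1.42477697,  0.0080855 ,
        1.10338391, -0.04041792]), 'joint_vel': array([-1.22316902e-04, -8.34120528e-05,  1.83118287e-03, -4.54672750e-03,
       -8.61853920e-04, -1.15704263e-03,  2.07584352e-03]), 'joint_torque': array([ 1.19165954e-03, -4.70381784e+01,  2.60298690e-01, -1.71571022e+01,
        1.01234985e-02,  5.83666275e-03, -1.56716163e-05]), 'ee_pos': array([ 0.27114807, -0.58997485,  0.23024327]), 'tool_rot': array([-3.06676066e+00, -6.71022572e-01,  8.21299670e-04]), 'force': array([-0.65782935,  0.07602434, -0.20312638]), 'ft_torque': array([-0.00719508,  0.02504121,  0.03072784]), 'finger_force': 0.0, 'grip_width': 0.085420709761298}
0.0187
```

View pics/scene0.png

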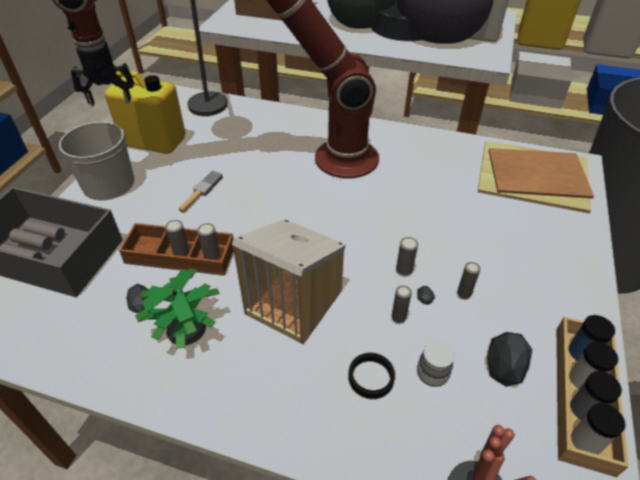

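View pics/top0.png

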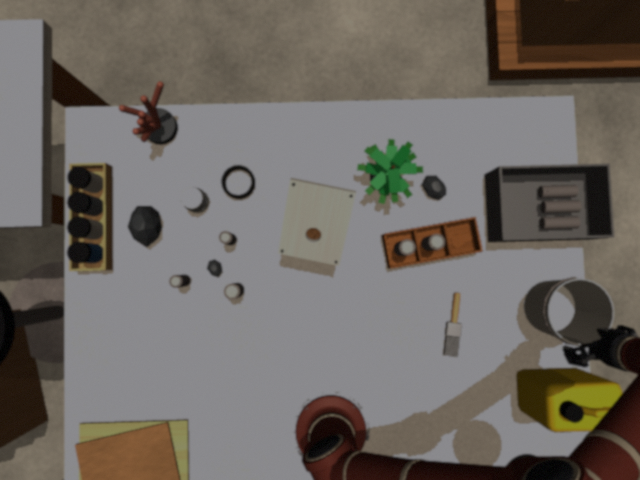

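The scene view shows posts at about (407,256), (402,303), (469,280), the gauge mouth at (300,238), and the crate at (180,245) with its empty cell at the left. In the top view the posts are at (235,291), (228,239), (180,281), the mouth at (314,234), and the empty cell at (461,237). I'll enlarge these areas.

```bash
python3 - <<'E'
import cv2,numpy as np
t=cv2.imread("pics/top0.png");s=cv2.imread("pics/scene0.png")
r=lambda im,x,y,w,h,k:cv2.resize(im[y:y+h,x:x+w],None,fx=k,fy=k,interpolation=cv2.INTER_CUBIC)
# posts: top 160..260,220..310 (x4) ; scene 380..490,225..330 
a=r(t,160,220,100,100,4); b=r(s,385,225,100,100,4)
c=r(s,385,225,100,100,4)
cv2.imwrite("pics/m1.png",np.vstack([np.hstack([r(t,165,225,80,80,5),r(s,390,230,80,80,5)])]))
cv2.imwrite("pics/m2.png",np.vstack([r(t,275,170,215,110,3.7)[:300,:795],r(s,115,205,240,90,3.3)[:297,:795][:, :795] if 0 else cv2.resize(s[205:295,115:355],(795,298),interpolation=cv2.INTER_CUBIC)]))
E
```

```text
(no output)
```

View pics/m1.png

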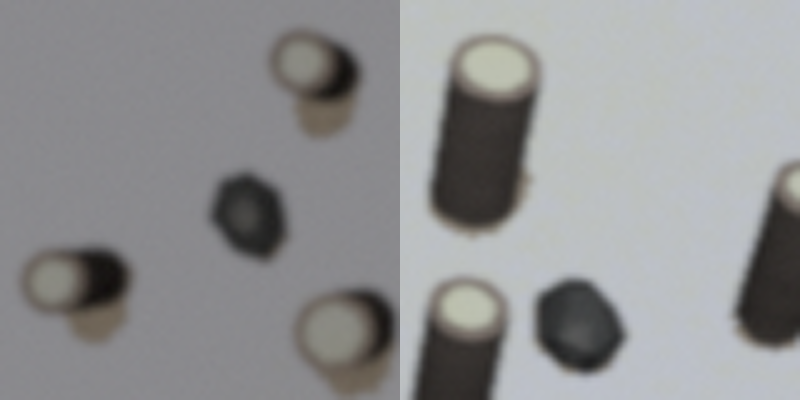

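View pics/m2.png

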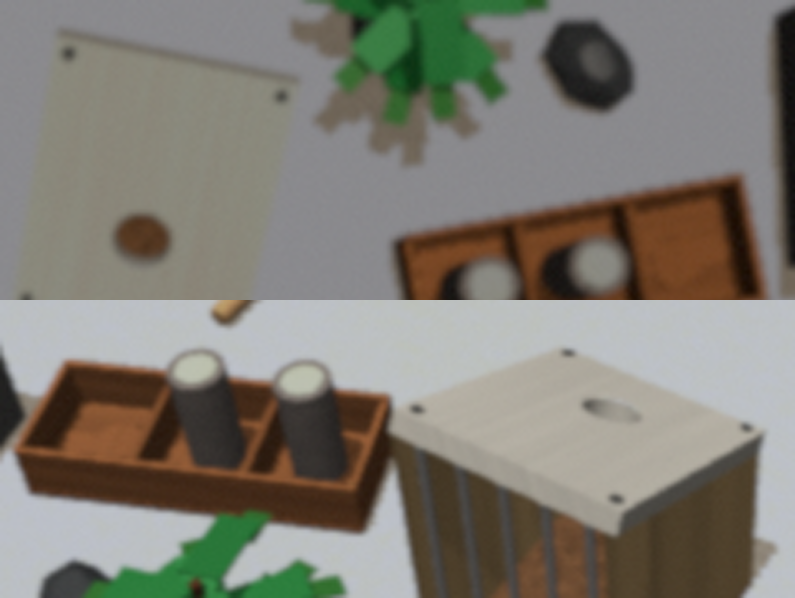

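The crops show that the post at top pixel (232,291) / scene pixel (409,244) is the thick one, about 16% wider than the others. They also give the mouth, plate screws, crate rim and scrap tops in both views, so I'll triangulate.

```bash
cat > h.py <<'E'
import numpy as np,json
from scipy.spatial.transform import Rotation as R
from station import *
C={n:calibration(n) for n in("scene","top")}
def ray(n,p):
    c=C[n];d=R.from_rotvec(c["orientation"]).apply(np.linalg.solve(c["intrinsics"],[p[0],p[1],1.]));return np.array(c["eye"]),d/np.linalg.norm(d)
def tri(pt,ps):
    A=np.zeros((3,3));b=np.zeros(3);rs=[ray("top",pt),ray("scene",ps)]
    for o,d in rs:
        P=np.eye(3)-np.outer(d,d);A+=P;b+=P@o
    x=np.linalg.solve(A,b);return x,[1e3*np.linalg.norm(np.cross(x-o,d)) for o,d in rs]
def onz(n,p,z):
    o,d=ray(n,p);return o+d*(z-o[2])/d[2]
E
python3 - <<'E'
from h import *
np.set_printoptions(precision=4,suppress=True)
t1=lambda X,Y:((X+.5)/5-.5+165,(Y+.5)/5-.5+225); s1=lambda X,Y:((X-399.5)/5-.5+390,(Y+.5)/5-.5+230)
t2=lambda X,Y:((X+.5)/3.7-.5+275,(Y+.5)/3.7-.5+170); s2=lambda X,Y:((X+.5)/3.3125-.5+115,(Y-299.5)/3.311-.5+205)
D=dict(P1=(t1(305,64),s1(468,310)),P2=(t1(56,280),s1(812,186)),P3=(t1(336,331),s1(495,70)),
mouth=(t2(142,239),s2(612,411)),sTL=(t2(68,54),s2(616,498)),sTR=(t2(281,97),s2(417,409)),sBL=(t2(25,297),s2(746,428)),sBR=((334,262),s2(568,353)),
cTL=(t2(398,240),s2(365,490)),cTR=(t2(740,178),s2(20,450)),scr1=(t2(489,281),s2(302,380)),scr2=(t2(600,266),s2(195,368)))
for k,v in D.items():
    x,e=tri(*v);print(k,x,np.round(e,1))
    if k[0] in'P' or k[:3]=='scr':print('   z=.1:',onz('top',v[0],.1),onz('scene',v[1],.1))
for p in[(66,363),(388,397),(365,490),(20,450)]:print(p,onz('scene',s2(*p),.05))
E
```

```text
P1 [0.547  0.2693 0.0961] [1.4 1.4]
   z=.1: [0.547  0.2673 0.1   ] [0.5497 0.2708 0.1   ]
P2 [0.4357 0.4018 0.1012] [1.2 1.2]
   z=.1: [0.4359 0.401  0.1   ] [0.4341 0.4031 0.1   ]
P3 [0.4043 0.2548 0.098 ] [1.1 1.1]
   z=.1: [0.4047 0.2534 0.1   ] [0.4058 0.256  0.1   ]
mouth [0.5425 0.0354 0.1835] [0.9 0.9]
sTL [0.6594 0.0798 0.2408] [0.5 0.5]
sTR [ 0.6278 -0.0568  0.2401] [0.6 0.6]
sBL [0.5069 0.1162 0.1576] [0.3 0.3]
sBR [ 0.473  -0.0186  0.156 ] [1.6 1.6]
cTL [ 0.546  -0.1579  0.0451] [2.2 2.2]
cTR [ 0.5862 -0.4209  0.0436] [1.6 1.6]
scr1 [ 0.5108 -0.2138  0.1075] [1. 1.]
   z=.1: [ 0.5115 -0.2163  0.1   ] [ 0.504  -0.2173  0.1   ]
scr2 [ 0.5197 -0.2958  0.1038] [0.5 0.5]
   z=.1: [ 0.5201 -0.2973  0.1   ] [ 0.5164 -0.2979  0.1   ]
(66, 363) [ 0.4989 -0.4316  0.05  ]
(388, 397) [ 0.4574 -0.1765  0.05  ]
(365, 490) [ 0.5493 -0.1533  0.05  ]
(20, 450) [ 0.5905 -0.4142  0.05  ]
```

```bash
cat >> h.py <<'E'
P1=(.548,.269);P2=(.435,.402);P3=(.405,.2547)
MOUTH=np.array([.5435,.0355,.185]);YAW=np.radians(-13.5)
CELL=(.537,-.380)
bx=np.array([np.cos(YAW),np.sin(YAW),0]);by=np.array([-np.sin(YAW),np.cos(YAW),0])
AX=-np.sin(np.radians(28))*bx+np.array([0,0,np.cos(np.radians(28))])   # out of bore
def frame(x,z): return R.from_matrix(np.column_stack([x,np.cross(z,x),z]))
def down(az): a=np.radians(az+90);return frame(np.array([np.cos(a),np.sin(a),0]),np.array([0,0,-1.]))
BORE=frame(by,-AX)
def cyl(r,az,z): a=np.radians(az);return (np.array([r*np.cos(a),r*np.sin(a),z]),down(az))
def at(p,z,az=None): return (np.array([p[0],p[1],z]),down(np.degrees(np.arctan2(p[1],p[0])) if az is None else az))
def bore(h,off=(0,0)): return (MOUTH+off[0]*bx+off[1]*by+h*AX,BORE)   # TCP h above mouth along axis
def plan(wps,v=40,w=7,start=None):
    s=observe();p=np.array(s["ee_pos"]);r=R.from_rotvec(s["tool_rot"]);rows=[]
    for q,t in wps:
        q=np.array(q);p0,r0=p.copy(),r;rv=(r0.inv()*t).as_rotvec(degrees=True)
        n=int(max(1,np.ceil(np.linalg.norm(q-p0)*1e3/v),np.ceil(np.linalg.norm(rv)/w)))
        for i in range(1,n+1):
            d=r.inv().apply(p0+(q-p0)*i/n-p)*1e3;e=(r.inv()*r0*R.from_rotvec(rv*i/n,degrees=True)).as_rotvec(degrees=True)
            d=np.round(d);e=np.round(e*2)/2
            rows.append([[float(x)+0 for x in d],[float(x)+0 for x in e]])
            p=p+r.apply(d/1e3);r=r*R.from_rotvec(e,degrees=True)
    for i in range(0,len(rows),5):print(json.dumps(rows[i:i+5]).replace('.0,',',').replace('.0]',']').replace('-0,','0,').replace('-0]','0]'))
    print(len(rows),'rows, err mm',np.round((p-q)*1e3,1))
def st():
    s=observe();print(np.round(s["time"],2),np.round(s["ee_pos"],4),R.from_rotvec(s["tool_rot"]).as_matrix().round(3).tolist(),np.round(s["force"],1),round(s["grip_width"],4),s["finger_force"],np.round(s["q"],2))
E
python3 - <<'E'
from h import *
plan([([.271,-.59,.34],down(-65.4)),cyl(.61,-40,.34),cyl(.61,-15,.34),cyl(.61,5,.34),at(P1,.30),at(P1,.14)])
E
```

```text
[[[0, 0, -37], [0, 0, 0]], [[0, 0, -36], [0, 0, 0]], [[0, 0, -37], [0, 0, 0]], [[37, -14, 0], [0, 0, -3.5]], [[38, -12, 0], [0, 0, -3.5]]]
[[[39, -9, 0], [0, 0, -4]], [[39, -7, 0], [0, 0, -3.5]], [[40, -4, 0], [0, 0, -3.5]], [[40, -2, 0], [0, 0, -3.5]], [[39, 1, 0], [0, 0, -4]]]
[[[37, -8, 0], [0, 0, -3.5]], [[37, -6, 0], [0, 0, -3.5]], [[38, -3, 0], [0, 0, -3.5]], [[38, -2, 0], [0, 0, -3.5]], [[37, 1, 1], [0, 0, -3.5]]]
[[[38, 4, 0], [0, 0, -4]], [[37, 6, 0], [0, 0, -3.5]], [[35, -6, 0], [0, 0, -3.5]], [[35, -4, 0], [0, 0, -3]], [[35, -2, 0], [0, 0, -3.5]]]
[[[36, 0, 0], [0, 0, -3]], [[35, 2, 0], [0, 0, -3.5]], [[35, 4, 0], [0, 0, -3.5]], [[37, -7, 7], [0, 0, -3.5]], [[37, -4, 7], [0, 0, -3.5]]]
[[[37, -2, 6], [0, 0, -3.5]], [[37, 0, 7], [0, 0, -3.5]], [[38, 3, 7], [0, 0, -3.5]], [[37, 4, 7], [0, 0, -3.5]], [[0, 0, 40], [0, 0, 0]]]
[[[0, 0, 40], [0, 0, 0]], [[-1, 0, 40], [0, 0, 0]], [[0, 0, 40], [0, 0, 0]]]
33 rows, err mm [-0.2 -0.3 -0.2]
```

Emit:
send_rows:
  steps:
    - [[0,0,-37],[0,0,0]]
    - [[0,0,-36],[0,0,0]]
    - [[0,0,-37],[0,0,0]]
    - [[37,-14,0],[0,0,-3.5]]
    - [[38,-12,0],[0,0,-3.5]]
  claw: 0

```text
time: 0.52
ee_pos: [0.3253, -0.5365, 0.3438]
tool_rot: [3.018, 0.849, -0.0]
force: [1.1, -0.1, -0.2]
grip_width: 0.0852
finger_force: 0.0
```

Emit:
send_rows:
  steps:
    - [[39,-9,0],[0,0,-4]]
    - [[39,-7,0],[0,0,-3.5]]
    - [[40,-4,0],[0,0,-3.5]]
    - [[40,-2,0],[0,0,-3.5]]
    - [[39,1,0],[0,0,-4]]

```text
time: 0.93
ee_pos: [0.4683, -0.3909, 0.341]
tool_rot: [-2.842, -1.337, 0.0]
force: [1.2, -0.4, 0.2]
grip_width: 0.0854
finger_force: 0.0
```

Emit:
send_rows:
  steps:
    - [[37,-8,0],[0,0,-3.5]]
    - [[37,-6,0],[0,0,-3.5]]
    - [[38,-3,0],[0,0,-3.5]]
    - [[38,-2,0],[0,0,-3.5]]
    - [[37,1,1],[0,0,-3.5]]

```text
time: 1.35
ee_pos: [0.5543, -0.2234, 0.3401]
tool_rot: [-2.606, -1.754, 0.0]
force: [0.3, 0.5, 0.8]
grip_width: 0.0854
finger_force: 0.0
```

Emit:
send_rows:
  steps:
    - [[38,4,0],[0,0,-4]]
    - [[37,6,0],[0,0,-3.5]]
    - [[35,-6,0],[0,0,-3.5]]
    - [[35,-4,0],[0,0,-3]]
    - [[35,-2,0],[0,0,-3.5]]

```text
time: 1.77
ee_pos: [0.5983, -0.0514, 0.3396]
tool_rot: [-2.309, -2.129, 0.002]
force: [0.7, 0.1, 0.5]
grip_width: 0.0853
finger_force: 0.0
```

Emit:
send_rows:
  steps:
    - [[36,0,0],[0,0,-3]]
    - [[35,2,0],[0,0,-3.5]]
    - [[35,4,0],[0,0,-3.5]]
    - [[37,-7,7],[0,0,-3.5]]
    - [[37,-4,7],[0,0,-3.5]]

```text
time: 2.18
ee_pos: [0.5875, 0.1265, 0.3257]
tool_rot: [-1.97, -2.447, 0.0]
force: [-0.6, 0.5, 0.3]
grip_width: 0.0854
finger_force: 0.0
```

Emit:
send_rows:
  steps:
    - [[37,-2,6],[0,0,-3.5]]
    - [[37,0,7],[0,0,-3.5]]
    - [[38,3,7],[0,0,-3.5]]
    - [[37,4,7],[0,0,-3.5]]
    - [[0,0,0],[0,0,0]]

```text
time: 2.6
ee_pos: [0.5414, 0.2788, 0.2977]
tool_rot: [-1.633, -2.673, -0.003]
force: [-1.5, 2.5, 0.1]
grip_width: 0.0855
finger_force: 0.0
```

Emit:
send_rows:
  steps:
    - [[0,0,0],[0,0,0]]
    - [[0,0,0],[0,0,0]]

```text
time: 2.77
ee_pos: [0.5481, 0.268, 0.2988]
tool_rot: [1.661, 2.666, -0.002]
force: [1.0, -1.1, 0.0]
grip_width: 0.0851
finger_force: 0.0
```

```bash
python3 - <<'E'
from h import *
st();plan([at(P1,.14),at(P1,.057)])
E
```

```text
2.77 [0.5481 0.268  0.2988] [[-0.441, 0.898, -0.0], [0.898, 0.441, -0.002], [-0.001, -0.001, -1.0]] [ 1.  -1.1  0. ] 0.0851 0.0 [-0.18  0.54 -0.53  1.43  0.28  1.24 -0.28]
[[[0, 0, 40], [0, 0, 0]], [[1, 0, 39], [0, 0, 0]], [[0, 0, 40], [0, 0, 0]], [[0, 1, 40], [0, 0, 0]], [[0, 0, 28], [0, 0, 0]]]
[[[0, 0, 27], [0, 0, 0]], [[0, 0, 28], [0, 0, 0]]]
7 rows, err mm [ 0.5 -0.1 -0.2]
```

Emit:
send_rows:
  steps:
    - [[0,0,40],[0,0,0]]
    - [[1,0,39],[0,0,0]]
    - [[0,0,40],[0,0,0]]
    - [[0,0,40],[0,0,0]]
    - [[0,0,28],[0,0,0]]

```text
time: 3.18
ee_pos: [0.5474, 0.2657, 0.1089]
tool_rot: [-1.666, -2.663, 0.008]
force: [-0.1, 0.2, -1.1]
grip_width: 0.0853
finger_force: 0.0
```

Emit:
send_rows:
  steps:
    - [[0,0,27],[0,0,0]]
    - [[0,0,28],[0,0,0]]
    - [[0,0,0],[0,0,0]]
    - [[0,0,0],[0,0,0]]

```text
time: 3.52
ee_pos: [0.5477, 0.2672, 0.0564]
tool_rot: [-1.664, -2.664, 0.005]
force: [0.7, -0.2, 0.1]
grip_width: 0.0854
finger_force: 0.0
```

Emit:
send_rows:
  steps:
    - [[0,0,0],[0,0,0]]
    - [[0,0,0],[0,0,0]]
    - [[0,0,0],[0,0,0]]
    - [[0,0,0],[0,0,0]]
    - [[0,0,0],[0,0,0]]
  claw: 1

```text
time: 3.93
ee_pos: [0.5483, 0.2702, 0.0591]
tool_rot: [1.66, 2.665, 0.004]
force: [-0.5, -0.4, 5.0]
grip_width: 0.0338
finger_force: 59.4
```

Emit:
send_rows:
  steps:
    - [[0,0,0],[0,0,0]]
    - [[0,0,0],[0,0,0]]
    - [[0,0,0],[0,0,0]]
    - [[0,0,0],[0,0,0]]
    - [[0,0,0],[0,0,0]]

```text
time: 4.35
ee_pos: [0.5483, 0.2702, 0.0591]
tool_rot: [1.66, 2.665, 0.003]
force: [-0.3, -0.6, 7.2]
grip_width: 0.034
finger_force: 59.4
```

```bash
python3 - <<'E'
from h import *
st();p=cyl(.6,24,.36);plan([at(P1,.2),at((.50,.16),.33,10),bore(.14),bore(.075)],v=30)
E
```

```text
4.35 [0.5483 0.2702 0.0591] [[-0.441, 0.897, 0.003], [0.897, 0.441, 0.001], [-0.0, 0.003, -1.0]] [-0.3 -0.6  7.2] 0.034 59.40798819065094 [-0.25  0.79 -0.42  1.7   0.44  0.74 -0.43]
[[[0, 0, -28], [0, 0, 0]], [[0, 0, -28], [0, 0, 0]], [[-1, 0, -29], [0, 0, 0]], [[0, 0, -28], [0, 0, 0]], [[0, 0, -28], [0, 0, 0]]]
[[[-13, -15, -22], [0, 0, 2.5]], [[-13, -15, -21], [0, 0, 3]], [[-14, -14, -22], [0, 0, 2.5]], [[-15, -13, -22], [0, 0, 3]], [[-16, -12, -21], [0, 0, 2.5]]]
[[[-16, -12, -22], [0, 0, 2.5]], [[-17, -7, 4], [-4.5, -1, 4]], [[-18, -5, 3], [-4.5, -1, 3.5]], [[-18, -5, 3], [-4.5, -1, 4]], [[-18, -4, 3], [-5, -1, 4]]]
[[[-18, -3, 3], [-4.5, -1, 4]], [[-19, -2, 4], [-4.5, -1, 3.5]], [[0, 0, 22], [0, 0, 0]], [[0, 0, 21], [0, 0, 0]], [[1, 0, 22], [0, 0, 0]]]
20 rows, err mm [-0.   0.4 -0.2]
```

Emit:
send_rows:
  steps:
    - [[0,0,-28],[0,0,0]]
    - [[0,0,-28],[0,0,0]]
    - [[0,0,-29],[0,0,0]]
    - [[0,0,-28],[0,0,0]]
    - [[0,0,-28],[0,0,0]]

```text
time: 4.77
ee_pos: [0.5468, 0.2695, 0.1995]
tool_rot: [-1.66, -2.667, 0.001]
force: [0.1, -0.6, -1.4]
grip_width: 0.0337
finger_force: 59.9
```

Emit:
send_rows:
  steps:
    - [[-13,-15,-22],[0,0,2.5]]
    - [[-13,-15,-21],[0,0,3]]
    - [[-14,-14,-22],[0,0,2.5]]
    - [[-15,-13,-22],[0,0,3]]
    - [[-16,-12,-21],[0,0,2.5]]

```text
time: 5.18
ee_pos: [0.5068, 0.1778, 0.3073]
tool_rot: [-1.964, -2.451, 0.001]
force: [1.2, -0.3, -1.5]
grip_width: 0.0338
finger_force: 60.1
```

Emit:
send_rows:
  steps:
    - [[-16,-12,-22],[0,0,2.5]]
    - [[-17,-7,4],[-4.5,-1,4]]
    - [[-18,-5,3],[-4.5,-1,3.5]]
    - [[-18,-5,3],[-4.5,-1,4]]
    - [[-18,-4,3],[-5,-1,4]]

```text
time: 5.6
ee_pos: [0.4852, 0.0862, 0.3148]
tool_rot: [2.123, 1.922, 0.296]
force: [0.4, -0.5, -2.5]
grip_width: 0.0337
finger_force: 60.3
```

Emit:
send_rows:
  steps:
    - [[-18,-3,3],[-4.5,-1,4]]
    - [[-19,-2,4],[-4.5,-1,3.5]]
    - [[0,0,0],[0,0,0]]
    - [[0,0,0],[0,0,0]]
    - [[0,0,0],[0,0,0]]

```text
time: 6.02
ee_pos: [0.4792, 0.0521, 0.3078]
tool_rot: [2.136, 1.693, 0.417]
force: [0.0, 0.4, -1.6]
grip_width: 0.034
finger_force: 60.4
```

```bash
python3 - <<'E'
from h import *
st();plan([bore(.14),bore(.075)],v=22)
import cv2
a,b=[cv2.cvtColor(get_image(n),cv2.COLOR_RGB2BGR) for n in("top","scene")]
z=lambda im,x,y:cv2.resize(im[y:y+100,x:x+80],(400,500),interpolation=cv2.INTER_CUBIC)
cv2.imwrite("pics/g1.png",np.hstack([z(a,270,180),z(b,260,170)]))
E
```

```text
6.02 [0.4792 0.0521 0.3078] [[0.229, 0.86, 0.456], [0.973, -0.2, -0.112], [-0.005, 0.469, -0.883]] [ 0.   0.4 -1.6] 0.034 60.35789877176285 [-0.05  0.11 -0.29  2.12  0.55  0.57 -0.98]
[[[-1, 1, 0], [0, 0, 0.5]], [[0, 0, 22], [0, 0, 0]], [[0, 0, 21], [0, 0, 0]], [[0, 0, 22], [0, 0, 0]]]
4 rows, err mm [ 0.2 -0.1 -0.4]
```

View pics/g1.png

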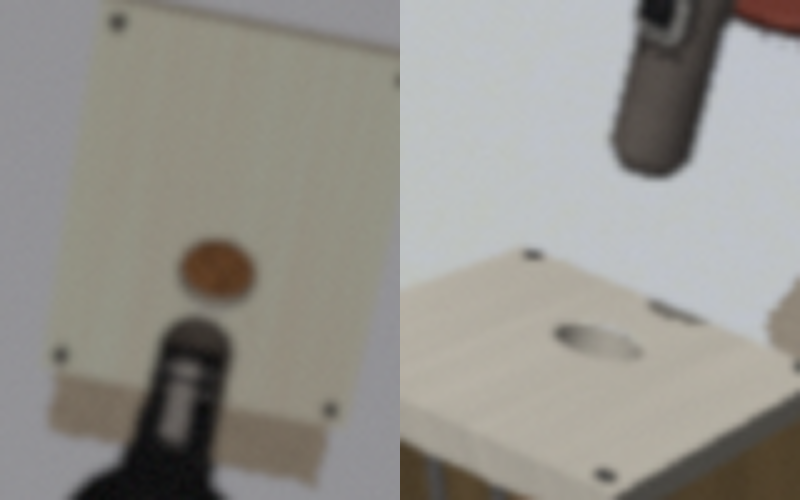

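The post is held nose down and in line with the bore. The mouth is at top pixel (313.2,234) and scene pixel (299.2,238), which agrees with the earlier reading, so I'll approach.

Emit:
send_rows:
  steps:
    - [[-1,1,20],[0,0,0]]
    - [[0,0,22],[0,0,0]]
    - [[0,0,22],[0,0,0]]
    - [[0,0,0],[0,0,0]]
    - [[0,0,0],[0,0,0]]

```text
time: 6.53
ee_pos: [0.5089, 0.043, 0.2504]
tool_rot: [2.138, 1.693, 0.413]
force: [-0.1, -0.1, -0.3]
grip_width: 0.0336
finger_force: 60.3
```

Emit:
send_rows:
  steps:
    - [[0,0,4],[0,0,0]]
    - [[0,0,4],[0,0,0]]
    - [[0,0,4],[0,0,0]]
    - [[0,0,3],[0,0,0]]
    - [[0,0,3],[0,0,0]]

```text
time: 6.95
ee_pos: [0.5167, 0.0407, 0.2353]
tool_rot: [2.137, 1.691, 0.416]
force: [0.2, 0.5, -1.0]
grip_width: 0.0338
finger_force: 60.4
```

Emit:
send_rows:
  steps:
    - [[0,0,2],[0,0,0]]
    - [[0,0,2],[0,0,0]]
    - [[0,0,2],[0,0,0]]
    - [[0,0,0],[0,0,0]]

```text
time: 7.28
ee_pos: [0.5192, 0.0399, 0.2295]
tool_rot: [2.137, 1.692, 0.414]
force: [0.1, 0.2, -1.4]
grip_width: 0.0341
finger_force: 60.4
```

```bash
python3 - <<'E'
from h import *
st();s=observe();d=np.array(s["ee_pos"])-MOUTH;print(1e3*d@AX,1e3*d@bx-0,1e3*d@by,'lateral',1e3*(d-(d@AX)*AX)@BORE.as_matrix(),'f tool',R.from_rotvec(s['tool_rot']).inv().apply(s['force']))
E
```

```text
7.28 [0.5192 0.0399 0.2295] [[0.231, 0.86, 0.455], [0.973, -0.201, -0.113], [-0.006, 0.468, -0.884]] [ 0.1  0.2 -1.4] 0.0341 60.36227524280548 [-0.11  0.28 -0.17  2.17  0.83  0.38 -1.23]
50.820443053246564 -24.636103697067657 -1.3711167116610934 lateral [-1.37111671e+00 -8.80404320e-01  2.44249065e-15] f tool [ 0.22219771 -0.58469898  1.28585581]
```

Emit:
send_rows:
  steps:
    - [[0,0,2],[0,0,0]]
    - [[0,0,2],[0,0,0]]
    - [[0,0,2],[0,0,0]]
    - [[0,0,2],[0,0,0]]
    - [[0,0,0],[0,0,0]]

```text
time: 7.7
ee_pos: [0.5229, 0.0389, 0.2223]
tool_rot: [2.137, 1.692, 0.414]
force: [-1.1, 0.3, -1.0]
grip_width: 0.0337
finger_force: 60.4
```

```bash
cat >> h.py <<'E'
def rep():
    s=observe();d=np.array(s["ee_pos"])-MOUTH;print('h',1e3*d@AX,'lateral',(1e3*(d-(d@AX)*AX)@BORE.as_matrix()).round(2),'f tool',R.from_rotvec(s['tool_rot']).inv().apply(s['force']).round(1),'torque tool',R.from_rotvec(s['tool_rot']).inv().apply(s['ft_torque']).round(2),s['grip_width'])
E
python3 -c "
from h import *
rep()"
```

```text
h 42.73478061565623 lateral [-1.48 -0.92  0.  ] f tool [ 0.  -1.5  0.3] torque tool [ 0.66  0.01 -0.03] 0.03368264831758464
```

The shank has entered the bore with almost no contact force. I'll go deeper and then release.

Emit:
send_rows:
  steps:
    - [[0,0,4],[0,0,0]]
    - [[0,0,4],[0,0,0]]
    - [[0,0,4],[0,0,0]]
    - [[0,0,4],[0,0,0]]
    - [[0,0,0],[0,0,0]]

```text
time: 8.12
ee_pos: [0.5301, 0.0371, 0.2076]
tool_rot: [2.138, 1.692, 0.413]
force: [0.6, 0.1, -1.2]
grip_width: 0.0337
finger_force: 60.4
```

Emit:
send_rows:
  steps:
    - [[0,0,4],[0,0,0]]
    - [[0,0,4],[0,0,0]]
    - [[0,0,0],[0,0,0]]
    - [[0,0,0],[0,0,0]]

```text
time: 8.45
ee_pos: [0.5338, 0.0363, 0.2012]
tool_rot: [2.137, 1.692, 0.414]
force: [-0.0, 0.5, -1.5]
grip_width: 0.034
finger_force: 60.4
```

```bash
python3 -c "
from h import *
rep()"
```

```text
h 18.881417668190526 lateral [-1.47 -0.9   0.  ] f tool [ 0.5 -0.8  1.2] torque tool [ 0.65  0.05 -0.02] 0.03396617344539961
```

Emit:
send_rows:
  steps:
    - [[0,0,0],[0,0,0]]
    - [[0,0,0],[0,0,0]]
    - [[0,0,0],[0,0,0]]
    - [[0,0,0],[0,0,0]]
    - [[0,0,0],[0,0,0]]
  claw: 0

```text
time: 8.87
ee_pos: [0.534, 0.0364, 0.2018]
tool_rot: [2.137, 1.691, 0.416]
force: [0.8, -0.6, 0.7]
grip_width: 0.0855
finger_force: 0.0
```

Emit:
send_rows:
  steps:
    - [[0,0,0],[0,0,0]]
    - [[0,0,-25],[0,0,0]]
    - [[0,0,-35],[0,0,0]]
    - [[0,0,-35],[0,0,0]]
    - [[0,0,0],[0,0,0]]

```text
time: 9.28
ee_pos: [0.4913, 0.0492, 0.2913]
tool_rot: [2.131, 1.689, 0.428]
force: [-0.3, 0.6, 0.3]
grip_width: 0.0853
finger_force: 0.0
```

```bash
python3 - <<'E'
from h import *
rep();plan([at((.47,.15),.32,10),at(P2,.25),at(P2,.14),at(P2,.057)])
import cv2
a,b=[cv2.cvtColor(get_image(n),cv2.COLOR_RGB2BGR) for n in("top","scene")]
z=lambda im,x,y,w,h,k:cv2.resize(im[y:y+h,x:x+w],None,fx=k,fy=k,interpolation=cv2.INTER_CUBIC)
cv2.imwrite("pics/g2.png",np.hstack([z(a,270,170,100,130,4),z(b,225,210,100,130,4)]))
E
```

```text
h 119.20928962872082 lateral [1.17 2.23 0.  ] f tool [ 0.5 -0.3 -0.4] torque tool [ 0.44  0.01 -0.01] 0.08528996389274951
[[[16, -4, -8], [4.5, 1, -4]], [[15, -4, -7], [5, 1, -3.5]], [[17, -3, -6], [4.5, 1, -4]], [[16, -3, -6], [4.5, 1, -3.5]], [[17, -2, -6], [5, 1, -4]]]
[[[17, -1, -5], [4.5, 1, -3.5]], [[36, 1, 10], [0, 0, -4.5]], [[36, 4, 10], [0, 0, -5]], [[36, 8, 10], [0, 0, -4.5]], [[35, 9, 10], [0, 0, -5]]]
[[[34, 13, 10], [0, 0, -4.5]], [[33, 16, 10], [0, 0, -4.5]], [[31, 18, 11], [0, 0, -5]], [[0, 0, 37], [0, 0, 0]], [[0, 0, 36], [0, 0, 0]]]
[[[0, 0, 37], [0, 0, 0]], [[0, 0, 28], [0, 0, 0]], [[0, 0, 27], [0, 0, 0]], [[0, 0, 28], [0, 0, 0]]]
19 rows, err mm [ 0.3  0.5 -0.4]
```

View pics/g2.png

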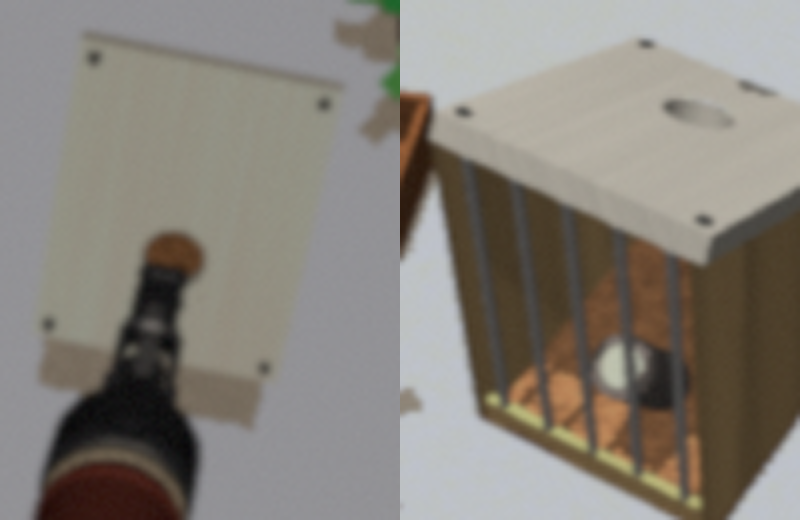

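The bore is clear at crop pixel (697,113), and the post lies inside behind the bars at crop pixel (640,365). Next is P2.

Emit:
send_rows:
  steps:
    - [[16,-4,-8],[4.5,1,-4]]
    - [[15,-4,-7],[5,1,-3.5]]
    - [[17,-3,-6],[4.5,1,-4]]
    - [[16,-3,-6],[4.5,1,-3.5]]
    - [[17,-2,-6],[5,1,-4]]

```text
time: 9.8
ee_pos: [0.4733, 0.1283, 0.3074]
tool_rot: [2.066, 2.284, 0.067]
force: [0.9, 0.5, -0.3]
grip_width: 0.0854
finger_force: 0.0
```

Emit:
send_rows:
  steps:
    - [[17,-1,-5],[4.5,1,-3.5]]
    - [[36,1,10],[0,0,-4.5]]
    - [[36,4,10],[0,0,-5]]
    - [[36,8,10],[0,0,-4.5]]
    - [[35,9,10],[0,0,-5]]

```text
time: 10.22
ee_pos: [0.4523, 0.2904, 0.2704]
tool_rot: [1.611, 2.696, -0.005]
force: [0.8, -0.2, 0.2]
grip_width: 0.0853
finger_force: 0.0
```

Emit:
send_rows:
  steps:
    - [[34,13,10],[0,0,-4.5]]
    - [[33,16,10],[0,0,-4.5]]
    - [[31,18,11],[0,0,-5]]
    - [[0,0,0],[0,0,0]]
    - [[0,0,0],[0,0,0]]

```text
time: 10.63
ee_pos: [0.437, 0.3991, 0.2386]
tool_rot: [-1.268, -2.872, 0.008]
force: [0.0, -0.9, 0.6]
grip_width: 0.0854
finger_force: 0.0
```

Emit:
send_rows:
  steps:
    - [[0,0,0],[0,0,0]]
    - [[0,0,0],[0,0,0]]

```text
time: 10.8
ee_pos: [0.4399, 0.396, 0.241]
tool_rot: [1.277, 2.868, -0.004]
force: [-0.2, -0.8, 0.2]
grip_width: 0.0856
finger_force: 0.0
```

```bash
python3 - <<'E'
from h import *
st();plan([at(P2,.14),at(P2,.057)])
E
```

```text
10.8 [0.4399 0.396  0.241 ] [[-0.669, 0.743, 0.001], [0.743, 0.669, -0.003], [-0.003, -0.002, -1.0]] [-0.2 -0.8  0.2] 0.0856 0.0 [-0.38  0.58 -0.64  1.57  0.38  1.12 -0.38]
[[[3, 0, 34], [0, 0, -0.5]], [[2, 0, 33], [0, 0, 0]], [[3, 1, 34], [0, 0, -0.5]], [[0, 0, 28], [0, 0, 0]], [[0, 0, 27], [0, 0, 0]]]
[[[0, 0, 28], [0, 0, 0]]]
6 rows, err mm [ 0.4 -0.1  0. ]
```

Emit:
send_rows:
  steps:
    - [[3,0,34],[0,0,-0.5]]
    - [[2,0,33],[0,0,0]]
    - [[3,1,34],[0,0,-0.5]]
    - [[0,0,28],[0,0,0]]
    - [[0,0,27],[0,0,0]]

```text
time: 11.22
ee_pos: [0.4353, 0.4022, 0.0846]
tool_rot: [1.252, 2.879, -0.002]
force: [0.9, 1.0, 0.2]
grip_width: 0.0852
finger_force: 0.0
```

Emit:
send_rows:
  steps:
    - [[0,0,28],[0,0,0]]
    - [[0,0,0],[0,0,0]]
    - [[0,0,0],[0,0,0]]

```text
time: 11.47
ee_pos: [0.4347, 0.4022, 0.0572]
tool_rot: [1.252, 2.88, -0.006]
force: [0.8, -0.7, 0.9]
grip_width: 0.085
finger_force: 0.0
```

Emit:
send_rows:
  steps:
    - [[0,0,0],[0,0,0]]
    - [[0,0,0],[0,0,0]]
    - [[0,0,0],[0,0,0]]
    - [[0,0,0],[0,0,0]]
    - [[0,0,0],[0,0,0]]
  claw: 1

```text
time: 11.88
ee_pos: [0.4347, 0.4047, 0.0594]
tool_rot: [1.248, 2.881, 0.002]
force: [0.2, -0.9, 6.0]
grip_width: 0.0335
finger_force: 59.7
```

Emit:
send_rows:
  steps:
    - [[0,0,0],[0,0,0]]
    - [[0,0,0],[0,0,0]]
    - [[0,0,0],[0,0,0]]

```text
time: 12.13
ee_pos: [0.4347, 0.4048, 0.0594]
tool_rot: [1.248, 2.881, 0.002]
force: [0.1, -1.8, 6.0]
grip_width: 0.034
finger_force: 59.8
```

```bash
python3 - <<'E'
from h import *
st();plan([at(P2,.24),at((.46,.2),.33,20),bore(.14,(-.001,-.0013))],v=32)
E
```

```text
12.13 [0.4347 0.4048 0.0594] [[-0.684, 0.73, 0.003], [0.73, 0.684, 0.0], [-0.002, 0.002, -1.0]] [ 0.1 -1.8  6. ] 0.034 59.76348171941936 [-0.47  0.79 -0.52  1.75  0.55  0.75 -0.53]
[[[0, 0, -30], [0, 0, 0]], [[-1, 0, -30], [0, 0, 0]], [[0, -1, -30], [0, 0, 0]], [[-1, 0, -30], [0, 0, 0.5]], [[0, 0, -30], [0, 0, 0]]]
[[[0, 0, -31], [0, 0, 0]], [[-24, -17, -13], [0, 0, 3]], [[-24, -16, -13], [0, 0, 3.5]], [[-26, -14, -12], [0, 0, 3]], [[-26, -13, -13], [0, 0, 3.5]]]
[[[-27, -11, -13], [0, 0, 3]], [[-27, -10, -13], [0, 0, 3.5]], [[-28, -8, -13], [0, 0, 3]], [[-21, -5, 3], [-4, -1, 4.5]], [[-21, -3, 3], [-3.5, -1.5, 5]]]
[[[-22, -2, 4], [-4, -1, 4.5]], [[-21, 0, 4], [-4, -1, 5]], [[-22, 1, 4], [-4, -1.5, 4.5]], [[-21, 3, 5], [-3.5, -1, 4.5]], [[-21, 3, 6], [-4, -1, 5]]]
20 rows, err mm [-0.3 -0.1 -0.5]
```

Emit:
send_rows:
  steps:
    - [[0,0,-30],[0,0,0]]
    - [[-1,0,-30],[0,0,0]]
    - [[0,-1,-30],[0,0,0]]
    - [[-1,0,-30],[0,0,0.5]]
    - [[0,0,-30],[0,0,0]]

```text
time: 12.55
ee_pos: [0.4344, 0.4016, 0.2091]
tool_rot: [1.261, 2.876, -0.002]
force: [-0.5, 0.3, -1.6]
grip_width: 0.0335
finger_force: 59.9
```

Emit:
send_rows:
  steps:
    - [[0,0,-31],[0,0,0]]
    - [[-24,-17,-13],[0,0,3]]
    - [[-24,-16,-13],[0,0,3.5]]
    - [[-26,-14,-12],[0,0,3]]
    - [[-26,-13,-13],[0,0,3.5]]

```text
time: 12.97
ee_pos: [0.4484, 0.2846, 0.2903]
tool_rot: [1.581, 2.713, -0.002]
force: [1.1, -0.5, -0.7]
grip_width: 0.0332
finger_force: 60.0
```

Emit:
send_rows:
  steps:
    - [[-27,-11,-13],[0,0,3]]
    - [[-27,-10,-13],[0,0,3.5]]
    - [[-28,-8,-13],[0,0,3]]
    - [[-21,-5,3],[-4,-1,4.5]]
    - [[-21,-3,3],[-3.5,-1.5,5]]

```text
time: 13.38
ee_pos: [0.466, 0.155, 0.3239]
tool_rot: [1.94, 2.32, 0.129]
force: [-0.3, 0.7, -2.3]
grip_width: 0.0334
finger_force: 60.3
```

Emit:
send_rows:
  steps:
    - [[-22,-2,4],[-4,-1,4.5]]
    - [[-21,0,4],[-4,-1,5]]
    - [[-22,1,4],[-4,-1.5,4.5]]
    - [[-21,3,5],[-3.5,-1,4.5]]
    - [[-21,3,6],[-4,-1,5]]

```text
time: 13.8
ee_pos: [0.4776, 0.0483, 0.3073]
tool_rot: [2.145, 1.685, 0.426]
force: [2.0, -1.2, -1.8]
grip_width: 0.0335
finger_force: 60.3
```

Emit:
send_rows:
  steps:
    - [[0,0,0],[0,0,0]]
    - [[0,0,0],[0,0,0]]
    - [[0,0,0],[0,0,0]]

```text
time: 14.05
ee_pos: [0.4783, 0.0506, 0.3074]
tool_rot: [2.142, 1.694, 0.424]
force: [0.5, 0.2, -1.5]
grip_width: 0.0337
finger_force: 60.3
```

```bash
python3 - <<'E'
from h import *
st();rep();plan([bore(.1,(-.0008,-.0013)),bore(.075,(-.0008,-.0013))],v=20)
E
```

```text
14.05 [0.4783 0.0506 0.3074] [[0.23, 0.86, 0.456], [0.973, -0.205, -0.105], [0.003, 0.467, -0.884]] [ 0.5  0.2 -1.5] 0.0337 60.33110534772277 [ 0.02  0.11 -0.36  2.12  0.55  0.57 -0.97]
h 139.49536090370117 lateral [-0.53 -1.58  0.  ] f tool [ 0.3 -0.3  1.5] torque tool [ 0.6   0.05 -0.04] 0.0336866646096295
[[[0, 0, 20], [0, 0, 0]], [[-1, 1, 19], [0, -0.5, 0]], [[0, 0, 13], [0, 0, 0]], [[0, 0, 12], [0, 0, 0]]]
4 rows, err mm [-0.1 -0.1  0.1]
```

Emit:
send_rows:
  steps:
    - [[0,0,20],[0,0,0]]
    - [[-1,1,19],[0,-0.5,0]]
    - [[0,0,13],[0,0,0]]
    - [[0,0,12],[0,0,0]]
    - [[0,0,3],[0,0,0]]

```text
time: 14.47
ee_pos: [0.51, 0.0418, 0.2468]
tool_rot: [2.143, 1.69, 0.411]
force: [0.3, -0.9, -1.6]
grip_width: 0.0338
finger_force: 60.3
```

Emit:
send_rows:
  steps:
    - [[0,0,4],[0,0,0]]
    - [[0,0,4],[0,0,0]]
    - [[0,0,4],[0,0,0]]
    - [[0,0,3],[0,0,0]]
    - [[0,0,3],[0,0,0]]

```text
time: 14.88
ee_pos: [0.5175, 0.0389, 0.2323]
tool_rot: [2.142, 1.686, 0.413]
force: [-0.8, 0.0, -1.2]
grip_width: 0.0337
finger_force: 60.3
```

Emit:
send_rows:
  steps:
    - [[0,0,2],[0,0,0]]
    - [[0,0,2],[0,0,0]]
    - [[0,0,2],[0,0,0]]
    - [[0,0,0],[0,0,0]]

```text
time: 15.22
ee_pos: [0.5205, 0.0394, 0.2269]
tool_rot: [2.141, 1.689, 0.415]
force: [1.8, 2.0, -2.3]
grip_width: 0.0339
finger_force: 60.4
```

```bash
python3 -c "
from h import *
rep()"
```

```text
h 47.97659205870779 lateral [-1.55 -0.88  0.  ] f tool [2.4 0.  2.7] torque tool [ 0.59  0.76 -0.  ] 0.03385247047155569
```

Emit:
send_rows:
  steps:
    - [[1,0,1],[0,0,0]]
    - [[0,0,2],[0,0,0]]
    - [[0,0,2],[0,0,0]]
    - [[0,0,2],[0,0,0]]
    - [[0,0,0],[0,0,0]]

```text
time: 15.63
ee_pos: [0.5237, 0.0388, 0.2205]
tool_rot: [2.142, 1.688, 0.413]
force: [0.9, 3.6, -2.3]
grip_width: 0.0336
finger_force: 60.4
```

```bash
python3 -c "
from h import *
rep()"
```

```text
h 40.72480460091111 lateral [-1.38 -1.01  0.  ] f tool [ 3.8 -1.   2. ] torque tool [ 0.51  0.84 -0.01] 0.033575339074893025
```

Emit:
send_rows:
  steps:
    - [[1.5,0,1],[0,0,0]]
    - [[0,0,3],[0,0,0]]
    - [[0,0,3],[0,0,0]]
    - [[0,0,3],[0,0,0]]
    - [[0,0,0],[0,0,0]]

```text
time: 16.05
ee_pos: [0.5283, 0.0381, 0.2111]
tool_rot: [2.143, 1.686, 0.41]
force: [1.3, 0.8, -1.8]
grip_width: 0.0338
finger_force: 60.4
```

```bash
python3 -c "
from h import *
rep()"
```

```text
h 30.3042587230001 lateral [-1.04 -1.34  0.  ] f tool [1.1 0.1 2.1] torque tool [ 0.49  0.36 -0.04] 0.033766081418468444
```

Emit:
send_rows:
  steps:
    - [[0.5,0.5,4],[0,0,0]]
    - [[0,0,4],[0,0,0]]
    - [[0,0,4],[0,0,0]]
    - [[0,0,0],[0,0,0]]
    - [[0,0,0],[0,0,0]]

```text
time: 16.47
ee_pos: [0.5339, 0.037, 0.2009]
tool_rot: [2.143, 1.686, 0.41]
force: [-0.1, -0.3, -0.9]
grip_width: 0.0335
finger_force: 60.4
```

Emit:
send_rows:
  steps:
    - [[0,0,0],[0,0,0]]
    - [[0,0,0],[0,0,0]]
    - [[0,0,0],[0,0,0]]
    - [[0,0,0],[0,0,0]]
    - [[0,0,0],[0,0,0]]
  claw: 0

```text
time: 16.88
ee_pos: [0.5343, 0.0376, 0.2017]
tool_rot: [2.142, 1.686, 0.413]
force: [-0.2, 0.1, 0.1]
grip_width: 0.0852
finger_force: 0.0
```

Emit:
send_rows:
  steps:
    - [[0,0,0],[0,0,0]]
    - [[0,0,-25],[0,0,0]]
    - [[0,0,-35],[0,0,0]]
    - [[0,0,-35],[0,0,0]]
    - [[0,0,0],[0,0,0]]

```text
time: 17.3
ee_pos: [0.4918, 0.0508, 0.2912]
tool_rot: [2.137, 1.684, 0.425]
force: [0.7, 0.4, 0.7]
grip_width: 0.0853
finger_force: 0.0
```

```bash
python3 - <<'E'
from h import *
rep();plan([at((.46,.15),.32,10),at(P3,.25)])
import cv2
a,b=[cv2.cvtColor(get_image(n),cv2.COLOR_RGB2BGR) for n in("top","scene")]
z=lambda im,x,y,w,h,k:cv2.resize(im[y:y+h,x:x+w],None,fx=k,fy=k,interpolation=cv2.INTER_CUBIC)
cv2.imwrite("pics/g3.png",np.hstack([z(a,160,200,100,130,4),z(b,225,210,100,130,4)]))
E
```

```text
h 119.08231940557111 lateral [2.85 2.35 0.  ] f tool [ 0.5  0.9 -0.3] torque tool [0.4  0.03 0.01] 0.08529094091480793
[[[15, -6, -9], [4.5, 1, -4]], [[15, -5, -7], [5, 1, -3.5]], [[16, -5, -7], [4.5, 1, -4]], [[16, -4, -7], [4.5, 1, -4]], [[17, -4, -6], [5, 1, -3.5]]]
[[[17, -3, -5], [4.5, 1, -4]], [[28, -9, 18], [0, 0, -5.5]], [[29, -6, 17], [0, 0, -5.5]], [[29, -4, 18], [0, 0, -5.5]], [[30, 0, 17], [0, 0, -5.5]]]
10 rows, err mm [0.2 0.6 0.2]
```

View pics/g3.png

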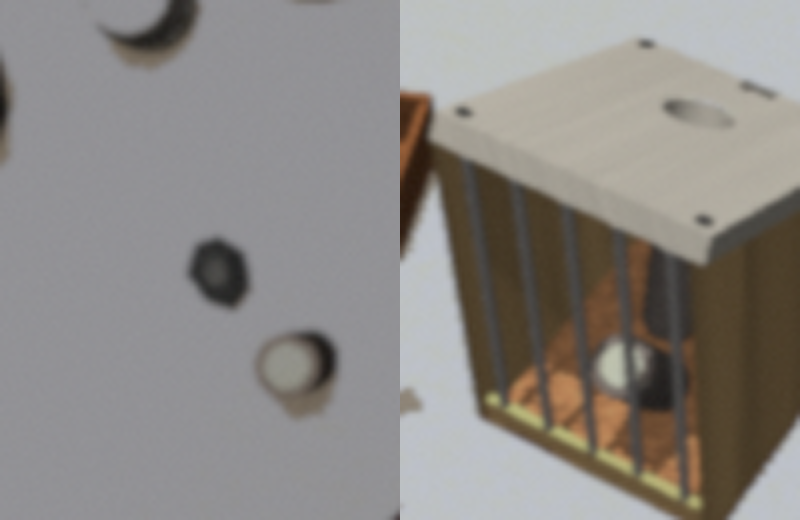

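Both thin posts are in the box: the second is behind the bars at crop pixel (665,295) and the bore is clear at (697,113). The thick post still stands at top-crop pixel (290,365), so it's next. I'll also check where the second post came to rest.

```bash
python3 - <<'E'
from h import *
G=np.array([MOUTH[0],MOUTH[1],0])
for z in(.006,.02,.05):
  d=onz('scene',(291,295),z)-G;print(z,(1e3*d@bx).round(),(1e3*d@by).round())
E
```

```text
0.006 23.0 -13.0
0.02 32.0 -6.0
0.05 51.0 7.0
```

Emit:
send_rows:
  steps:
    - [[15,-6,-9],[4.5,1,-4]]
    - [[15,-5,-7],[5,1,-3.5]]
    - [[16,-5,-7],[4.5,1,-4]]
    - [[16,-4,-7],[4.5,1,-4]]
    - [[17,-4,-6],[5,1,-3.5]]

```text
time: 17.82
ee_pos: [0.4657, 0.129, 0.308]
tool_rot: [2.072, 2.28, 0.065]
force: [1.0, 0.8, 0.4]
grip_width: 0.0855
finger_force: 0.0
```

Emit:
send_rows:
  steps:
    - [[17,-3,-5],[4.5,1,-4]]
    - [[28,-9,18],[0,0,-5.5]]
    - [[29,-6,17],[0,0,-5.5]]
    - [[29,-4,18],[0,0,-5.5]]
    - [[30,0,17],[0,0,-5.5]]

```text
time: 18.23
ee_pos: [0.4069, 0.2515, 0.2406]
tool_rot: [-1.533, -2.74, 0.008]
force: [1.1, 0.3, -0.3]
grip_width: 0.0856
finger_force: 0.0
```

Emit:
send_rows:
  steps:
    - [[0,0,0],[0,0,0]]
    - [[0,0,0],[0,0,0]]
    - [[0,0,0],[0,0,0]]
    - [[0,0,0],[0,0,0]]

```text
time: 18.57
ee_pos: [0.4086, 0.2502, 0.2429]
tool_rot: [-1.542, -2.737, 0.004]
force: [0.2, 0.2, -0.5]
grip_width: 0.0856
finger_force: 0.0
```

```bash
python3 - <<'E'
from h import *
st();plan([at(P3,.14),at(P3,.057)])
E
```

```text
18.57 [0.4086 0.2502 0.2429] [[-0.518, 0.855, -0.001], [0.855, 0.518, -0.002], [-0.001, -0.003, -1.0]] [ 0.2  0.2 -0.5] 0.0856 0.0 [-0.11  0.41 -0.68  1.87  0.3   0.97 -0.38]
[[[2, 0, 34], [0, 0, -0.5]], [[2, 0, 35], [0, 0, 0]], [[2, 0, 34], [0, 0, -0.5]], [[0, 0, 28], [0, 0, 0]], [[0, 0, 27], [0, 0, 0]]]
[[[0, 0, 28], [0, 0, 0]]]
6 rows, err mm [ 0.2  0.2 -0.1]
```

Emit:
send_rows:
  steps:
    - [[2,0,34],[0,0,-0.5]]
    - [[2,0,35],[0,0,0]]
    - [[2,0,34],[0,0,-0.5]]
    - [[0,0,28],[0,0,0]]
    - [[0,0,27],[0,0,0]]

```text
time: 18.98
ee_pos: [0.4052, 0.255, 0.084]
tool_rot: [1.519, 2.75, -0.003]
force: [-0.5, -0.2, 0.4]
grip_width: 0.0853
finger_force: 0.0
```

Emit:
send_rows:
  steps:
    - [[0,0,28],[0,0,0]]
    - [[0,0,0],[0,0,0]]
    - [[0,0,0],[0,0,0]]

```text
time: 19.23
ee_pos: [0.4044, 0.2553, 0.0568]
tool_rot: [-1.516, -2.75, 0.007]
force: [-0.3, 0.7, -0.7]
grip_width: 0.0852
finger_force: 0.0
```

Emit:
send_rows:
  steps:
    - [[0,0,0],[0,0,0]]
    - [[0,0,0],[0,0,0]]
    - [[0,0,0],[0,0,0]]
    - [[0,0,0],[0,0,0]]
    - [[0,0,0],[0,0,0]]
  claw: 1

```text
time: 19.65
ee_pos: [0.4046, 0.2566, 0.0588]
tool_rot: [1.514, 2.752, -0.001]
force: [-0.4, -1.3, 7.1]
grip_width: 0.0417
finger_force: 59.5
```

Emit:
send_rows:
  steps:
    - [[0,0,0],[0,0,0]]
    - [[0,0,0],[0,0,0]]
    - [[0,0,0],[0,0,0]]

```text
time: 19.9
ee_pos: [0.4046, 0.2567, 0.0589]
tool_rot: [1.514, 2.752, -0.0]
force: [-0.6, -0.9, 6.8]
grip_width: 0.0419
finger_force: 59.5
```

```bash
python3 - <<'E'
from h import *
st();plan([at(P3,.22),at((.45,.15),.34,10),bore(.14,(-.0008,-.001))],v=32)
E
```

```text
19.9 [0.4046 0.2567 0.0589] [[-0.535, 0.845, 0.001], [0.845, 0.535, -0.001], [-0.001, 0.0, -1.0]] [-0.6 -0.9  6.8] 0.0419 59.524076879024506 [-0.3   0.67 -0.47  2.07  0.58  0.53 -0.63]
[[[0, 0, -27], [0, 0, 0]], [[-1, 0, -27], [0, 0, 0]], [[0, 0, -27], [0, 0, 0]], [[0, 0, -26], [0, 0, 0]], [[-1, -1, -27], [0, 0, 0]]]
[[[0, 0, -27], [0, 0, 0]], [[-19, -3, -20], [0, 0, 3.5]], [[-19, -2, -20], [0, 0, 4]], [[-19, 0, -20], [0, 0, 3.5]], [[-19, 0, -20], [0, 0, 4]]]
[[[-19, 2, -20], [0, 0, 3.5]], [[-18, 4, -20], [0, 0, 4]], [[-17, 2, 5], [-4.5, -1, 4]], [[-17, 2, 6], [-4.5, -1, 3.5]], [[-17, 3, 6], [-5, -1, 4]]]
[[[-16, 4, 7], [-4.5, -1, 4]], [[-16, 4, 7], [-4.5, -0.5, 3.5]], [[-16, 5, 8], [-4.5, -1, 4]]]
18 rows, err mm [-0.1  0.1  0.4]
```

The opening is 42 mm, so this is the thick post. I'll take it to the bore for the trial.

Emit:
send_rows:
  steps:
    - [[0,0,-27],[0,0,0]]
    - [[-1,0,-27],[0,0,0]]
    - [[0,0,-27],[0,0,0]]
    - [[0,0,-26],[0,0,0]]
    - [[-1,-1,-27],[0,0,0]]

```text
time: 20.32
ee_pos: [0.4039, 0.2541, 0.1928]
tool_rot: [-1.513, -2.752, 0.003]
force: [0.1, -0.3, -2.7]
grip_width: 0.0417
finger_force: 61.5
```

Emit:
send_rows:
  steps:
    - [[0,0,-27],[0,0,0]]
    - [[-19,-3,-20],[0,0,3.5]]
    - [[-19,-2,-20],[0,0,4]]
    - [[-19,0,-20],[0,0,3.5]]
    - [[-19,0,-20],[0,0,4]]

```text
time: 20.73
ee_pos: [0.4342, 0.1831, 0.2995]
tool_rot: [-1.864, -2.529, 0.004]
force: [0.3, 0.3, -2.0]
grip_width: 0.0418
finger_force: 61.6
```

Emit:
send_rows:
  steps:
    - [[-19,2,-20],[0,0,3.5]]
    - [[-18,4,-20],[0,0,4]]
    - [[-17,2,5],[-4.5,-1,4]]
    - [[-17,2,6],[-4.5,-1,3.5]]
    - [[-17,3,6],[-5,-1,4]]

```text
time: 21.15
ee_pos: [0.4641, 0.0989, 0.3232]
tool_rot: [2.108, 2.039, 0.226]
force: [0.1, -0.0, -2.7]
grip_width: 0.0421
finger_force: 61.9
```

Emit:
send_rows:
  steps:
    - [[-16,4,7],[-4.5,-1,4]]
    - [[-16,4,7],[-4.5,-0.5,3.5]]
    - [[-16,5,8],[-4.5,-1,4]]
    - [[0,0,0],[0,0,0]]
    - [[0,0,0],[0,0,0]]

```text
time: 21.57
ee_pos: [0.4768, 0.0501, 0.3069]
tool_rot: [2.144, 1.696, 0.416]
force: [0.1, 1.0, -3.0]
grip_width: 0.0419
finger_force: 61.9
```

Emit:
send_rows:
  steps:
    - [[0,0,0],[0,0,0]]
    - [[0,0,0],[0,0,0]]

```text
time: 21.73
ee_pos: [0.4796, 0.0516, 0.3084]
tool_rot: [2.143, 1.694, 0.423]
force: [0.3, 0.0, -2.5]
grip_width: 0.0418
finger_force: 62.0
```

```bash
python3 - <<'E'
from h import *
st();rep();plan([bore(.1,(-.0008,-.0012)),bore(.067,(-.0008,-.0012))],v=20)
E
```

```text
21.73 [0.4796 0.0516 0.3084] [[0.23, 0.86, 0.455], [0.973, -0.205, -0.105], [0.003, 0.467, -0.884]] [ 0.3  0.  -2.5] 0.0418 61.9637131690979 [ 0.08  0.11 -0.42  2.11  0.56  0.58 -0.99]
h 139.93046067030943 lateral [ 0.78 -0.23  0.  ] f tool [ 0.1 -1.   2.3] torque tool [0.71 0.06 0.05] 0.041802000356108274
[[[-1, 0, 20], [0, 0, 0]], [[-1, 0, 20], [0, -0.5, 0]], [[0, 0, 16], [0, 0, 0]], [[0, 0, 17], [0, 0, 0]]]
4 rows, err mm [ 0.4 -0.1 -0.3]
```

Emit:
send_rows:
  steps:
    - [[-1,-1,20],[0,0,0]]
    - [[-1,0,20],[0,-0.5,0]]
    - [[0,0,16],[0,0,0]]
    - [[0,0,10],[0,0,0]]
    - [[0,0,7],[0,0,0]]

```text
time: 22.15
ee_pos: [0.5115, 0.0411, 0.2415]
tool_rot: [2.143, 1.689, 0.41]
force: [-0.6, 0.3, -2.7]
grip_width: 0.0418
finger_force: 62.0
```

Emit:
send_rows:
  steps:
    - [[0,0,4],[0,0,0]]
    - [[0,0,4],[0,0,0]]
    - [[0,0,2],[0,0,0]]
    - [[0,0,0],[0,0,0]]

```text
time: 22.48
ee_pos: [0.5151, 0.0395, 0.2335]
tool_rot: [2.143, 1.687, 0.411]
force: [-0.4, -0.3, -2.2]
grip_width: 0.0417
finger_force: 62.0
```

```bash
python3 -c "
from h import *
rep()"
```

```text
h 56.197600905753205 lateral [-2.77 -2.49  0.  ] f tool [-0.3 -1.3  1.7] torque tool [0.74 0.03 0.  ] 0.04171083624799874
```

Emit:
send_rows:
  steps:
    - [[1.5,1.5,0],[0,0,0]]
    - [[0,0,1],[0,0,0]]
    - [[0,0,1],[0,0,0]]
    - [[0,0,1],[0,0,0]]
    - [[0,0,0],[0,0,0]]

```text
time: 22.9
ee_pos: [0.5179, 0.0404, 0.2318]
tool_rot: [2.142, 1.687, 0.412]
force: [-0.8, 0.4, -1.4]
grip_width: 0.0417
finger_force: 62.1
```

```bash
python3 -c "
from h import *
rep()"
```

```text
h 53.514745628558 lateral [-1.23 -0.98  0.  ] f tool [ 0.2 -1.4  0.8] torque tool [0.63 0.07 0.06] 0.041721157595394465
```

Emit:
send_rows:
  steps:
    - [[0,0,1],[0,0,0]]
    - [[0,0,1],[0,0,0]]
    - [[0,0,0],[0,0,0]]

```text
time: 23.15
ee_pos: [0.5191, 0.0411, 0.2308]
tool_rot: [2.141, 1.688, 0.415]
force: [-3.9, 2.6, 5.7]
grip_width: 0.0415
finger_force: 62.8
```

```bash
python3 -c "
from h import *
rep()"
```

```text
h 52.17032231161882 lateral [-0.19 -0.57  0.  ] f tool [ 1.5 -1.2 -7.1] torque tool [ 0.8   0.18 -0.02] 0.04149021884064002
```

The thick post is seated on the rim with its nose about 7 mm in and roughly 9 N. I'll hold briefly, withdraw, and plan the move to the crate.

Emit:
send_rows:
  steps:
    - [[0,0,0.5],[0,0,0]]
    - [[0,0,0],[0,0,0]]
    - [[0,0,0],[0,0,0]]

```text
time: 23.4
ee_pos: [0.5192, 0.0412, 0.2307]
tool_rot: [2.141, 1.688, 0.415]
force: [-5.1, 2.5, 8.1]
grip_width: 0.0418
finger_force: 63.2
```

Emit:
send_rows:
  steps:
    - [[0,0,-10],[0,0,0]]
    - [[0,0,-30],[0,0,0]]
    - [[0,0,-35],[0,0,0]]
    - [[0,0,-35],[0,0,0]]
    - [[0,0,0],[0,0,0]]

```text
time: 23.82
ee_pos: [0.4697, 0.0546, 0.3325]
tool_rot: [2.137, 1.684, 0.423]
force: [1.3, 0.6, -0.7]
grip_width: 0.042
finger_force: 62.1
```

```bash
python3 - <<'E'
from h import *
rep();plan([at((.50,-.15),.34,-13.5),at(CELL,.25,-13.5)],v=32)
E
```

```text
h 166.0068346721427 lateral [1.32 1.89 0.  ] f tool [0.9 0.6 1.2] torque tool [ 0.61  0.07 -0.03] 0.04200291203072765
[[[-27, 10, 4], [4, 0, 0]], [[-28, 11, 4], [4, 0, 0]], [[-27, 10, 3], [4, 0, 0]], [[-28, 11, 2], [4, 0, 0]], [[-27, 11, 1], [4, 0, 0]]]
[[[-27, 11, 1], [4.5, 0, 0]], [[-28, 12, 0], [4, 0, 0]], [[-27, 11, 11], [0, 0, 0]], [[-27, 11, 11], [0, 0, 0]], [[-26, 12, 12], [0, 0, 0]]]
[[[-27, 11, 11], [0, 0, 0]], [[-27, 11, 11], [0, 0, 0]], [[-27, 11, 11], [0, 0, 0]], [[-27, 11, 12], [0, 0, 0]], [[-27, 12, 11], [0, 0, 0]]]
15 rows, err mm [ 0.3 -0.5 -0.2]
```

Emit:
send_rows:
  steps:
    - [[-27,10,4],[4,0,0]]
    - [[-28,11,4],[4,0,0]]
    - [[-27,10,3],[4,0,0]]
    - [[-28,11,2],[4,0,0]]
    - [[-27,11,1],[4,0,0]]

```text
time: 24.23
ee_pos: [0.4886, -0.0909, 0.3319]
tool_rot: [2.376, 1.864, 0.124]
force: [0.8, 0.6, -2.8]
grip_width: 0.0418
finger_force: 62.1
```

Emit:
send_rows:
  steps:
    - [[-27,11,1],[4.5,0,0]]
    - [[-28,12,0],[4,0,0]]
    - [[-27,11,11],[0,0,0]]
    - [[-27,11,11],[0,0,0]]
    - [[-26,12,12],[0,0,0]]

```text
time: 24.65
ee_pos: [0.5122, -0.2361, 0.2991]
tool_rot: [2.469, 1.935, -0.014]
force: [0.6, 1.1, -2.3]
grip_width: 0.0418
finger_force: 62.2
```

Emit:
send_rows:
  steps:
    - [[-27,11,11],[0,0,0]]
    - [[-27,11,11],[0,0,0]]
    - [[-27,11,11],[0,0,0]]
    - [[-27,11,12],[0,0,0]]
    - [[-27,12,11],[0,0,0]]

```text
time: 25.07
ee_pos: [0.5337, -0.3804, 0.2435]
tool_rot: [2.47, 1.936, -0.014]
force: [1.2, -0.2, -2.9]
grip_width: 0.0417
finger_force: 62.2
```

Emit:
send_rows:
  steps:
    - [[0,0,0],[0,0,0]]
    - [[0,0,0],[0,0,0]]
    - [[0,0,0],[0,0,0]]
    - [[0,0,0],[0,0,0]]

```text
time: 25.4
ee_pos: [0.5354, -0.3766, 0.2461]
tool_rot: [2.466, 1.94, -0.008]
force: [0.6, 0.4, -1.4]
grip_width: 0.042
finger_force: 62.0
```

```bash
python3 - <<'E'
from h import *
st();plan([at(CELL,.2,-13.5),at(CELL,.074,-13.5)],v=32)
import cv2
a,b=[cv2.cvtColor(get_image(n),cv2.COLOR_RGB2BGR) for n in("top","scene")]
z=lambda im,x,y,w,h,k:cv2.resize(im[y:y+h,x:x+w],None,fx=k,fy=k,interpolation=cv2.INTER_CUBIC)
cv2.imwrite("pics/g4.png",np.hstack([z(a,380,190,120,120,3.3),z(b,115,180,120,120,3.3)]))
E
```

```text
25.4 [ 0.5354 -0.3766  0.2461] [[0.235, 0.972, -0.001], [0.972, -0.235, -0.007], [-0.007, 0.0, -1.0]] [ 0.6  0.4 -1.4] 0.042 62.04635828733444 [ 0.72  0.62 -0.27  1.38  0.18  1.16  0.2 ]
[[[-1, 1, 23], [0, 0, 0]], [[-2, 1, 23], [0, 0.5, 0]], [[0, 0, 32], [0, 0, 0]], [[0, 0, 31], [0, 0, 0]], [[0, 0, 32], [0, 0, 0]]]
[[[0, 0, 31], [0, 0, 0]]]
6 rows, err mm [-0.4 -0.1  0.1]
```

View pics/g4.png

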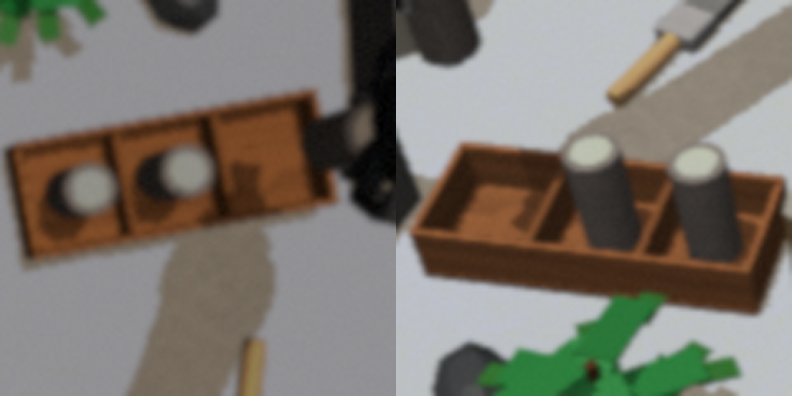

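The empty cell's rim centre is at top-crop pixel (274,153), and the post hangs above it with the scrap posts untouched. I'll check the cell centre quickly before lowering.

```bash
python3 -c "
from h import *
for c in [(213,112),(317,95),(333,190),(232,215),(274,153)]: print(onz('top',(380+c[0]/3.3-.35,190+c[1]/3.3-.35),.05).round(4))"
```

```text
[ 0.5722 -0.3339  0.05  ]
[ 0.5843 -0.423   0.05  ]
[ 0.5033 -0.4327  0.05  ]
[ 0.4846 -0.346   0.05  ]
[ 0.536  -0.3841  0.05  ]
```

Emit:
send_rows:
  steps:
    - [[-2,1,23],[0,0,0]]
    - [[-3,1,23],[0,0.5,0]]
    - [[0,0,32],[0,0,0]]
    - [[0,0,31],[0,0,0]]
    - [[0,0,32],[0,0,0]]

```text
time: 25.92
ee_pos: [0.5362, -0.3834, 0.1054]
tool_rot: [2.468, 1.94, 0.003]
force: [0.5, -0.3, -2.4]
grip_width: 0.0418
finger_force: 62.2
```

Emit:
send_rows:
  steps:
    - [[0,0,28],[0,0,0]]
    - [[0,0,0],[0,0,0]]
    - [[0,0,0],[0,0,0]]

```text
time: 26.17
ee_pos: [0.5351, -0.3828, 0.0767]
tool_rot: [-2.468, -1.94, -0.0]
force: [0.5, 0.5, -1.6]
grip_width: 0.0421
finger_force: 62.0
```

Emit:
send_rows:
  steps:
    - [[0,0,2],[0,0,0]]
    - [[0,0,2],[0,0,0]]
    - [[0,0,2],[0,0,0]]
    - [[0,0,2],[0,0,0]]
    - [[0,0,0],[0,0,0]]

```text
time: 26.58
ee_pos: [0.5356, -0.384, 0.0698]
tool_rot: [2.471, 1.939, 0.001]
force: [0.3, 0.7, -1.5]
grip_width: 0.0419
finger_force: 62.1
```

```bash
python3 -c "
from h import *
st()"
```

```text
26.58 [ 0.5356 -0.384   0.0698] [[0.237, 0.971, 0.001], [0.971, -0.237, 0.0], [0.0, 0.001, -1.0]] [ 0.3  0.7 -1.5] 0.0419 62.05457925796509 [ 0.72  0.81 -0.23  1.55  0.23  0.81  0.16]
```

Emit:
send_rows:
  steps:
    - [[0,0,1],[0,0,0]]
    - [[0,0,1],[0,0,0]]
    - [[0,0,1],[0,0,0]]
    - [[0,0,1],[0,0,0]]
    - [[0,0,0],[0,0,0]]

```text
time: 27.0
ee_pos: [0.5356, -0.3838, 0.0652]
tool_rot: [-2.471, -1.94, -0.001]
force: [0.5, -0.6, -2.5]
grip_width: 0.0416
finger_force: 62.2
```

Emit:
send_rows:
  steps:
    - [[0,0,1],[0,0,0]]
    - [[0,0,0],[0,0,0]]
    - [[0,0,0],[0,0,0]]

```text
time: 27.25
ee_pos: [0.5356, -0.3839, 0.065]
tool_rot: [2.471, 1.94, 0.001]
force: [-1.4, 0.9, 4.6]
grip_width: 0.0415
finger_force: 62.7
```

The post has touched the floor, with the force going from −2.5 to +4.6 N. I'll release and retreat.

Emit:
send_rows:
  steps:
    - [[0,0,0],[0,0,0]]
    - [[0,0,0],[0,0,0]]
    - [[0,0,0],[0,0,0]]
    - [[0,0,0],[0,0,0]]
    - [[0,0,0],[0,0,0]]
  claw: 0

```text
time: 27.67
ee_pos: [0.5356, -0.3839, 0.0641]
tool_rot: [-2.471, -1.94, -0.001]
force: [-0.1, -0.0, 0.3]
grip_width: 0.0854
finger_force: 0.0
```

Emit:
send_rows:
  steps:
    - [[0,0,-10],[0,0,0]]
    - [[0,0,-25],[0,0,0]]
    - [[0,0,-40],[0,0,0]]
    - [[0,0,-40],[0,0,0]]
    - [[0,0,-40],[0,0,0]]

```text
time: 28.08
ee_pos: [0.5353, -0.3837, 0.2216]
tool_rot: [-2.471, -1.94, -0.002]
force: [1.1, -0.5, -0.8]
grip_width: 0.0854
finger_force: 0.0
```

Emit:
send_rows:
  steps:
    - [[-30,-15,-30],[0,0,0]]
    - [[-30,-15,-10],[0,0,0]]
    - [[-30,-15,0],[0,0,0]]
    - [[0,0,0],[0,0,0]]
    - [[0,0,0],[0,0,0]]

```text
time: 28.5
ee_pos: [0.4691, -0.4618, 0.2578]
tool_rot: [2.476, 1.931, -0.002]
force: [0.5, 1.2, 0.3]
grip_width: 0.0855
finger_force: 0.0
```

```bash
python3 - <<'E'
from h import *
st()
import cv2
a,b=[cv2.cvtColor(get_image(n),cv2.COLOR_RGB2BGR) for n in("top","scene")]
z=lambda im,x,y,w,h,k:cv2.resize(im[y:y+h,x:x+w],None,fx=k,fy=k,interpolation=cv2.INTER_CUBIC)
cv2.imwrite("pics/g5.png",np.vstack([z(b,110,200,240,150,3.3),z(b,0,200,640,90,1.2375) if 0 else z(a,0,130,640,150,1.2375)[:,:792]]))
E
```

```text
28.5 [ 0.4691 -0.4618  0.2578] [[0.244, 0.97, -0.0], [0.97, -0.244, -0.002], [-0.002, 0.0, -1.0]] [0.5 1.2 0.3] 0.0855 0.0 [ 0.89  0.62 -0.27  1.35  0.17  1.19  0.36]
```

View pics/g5.png

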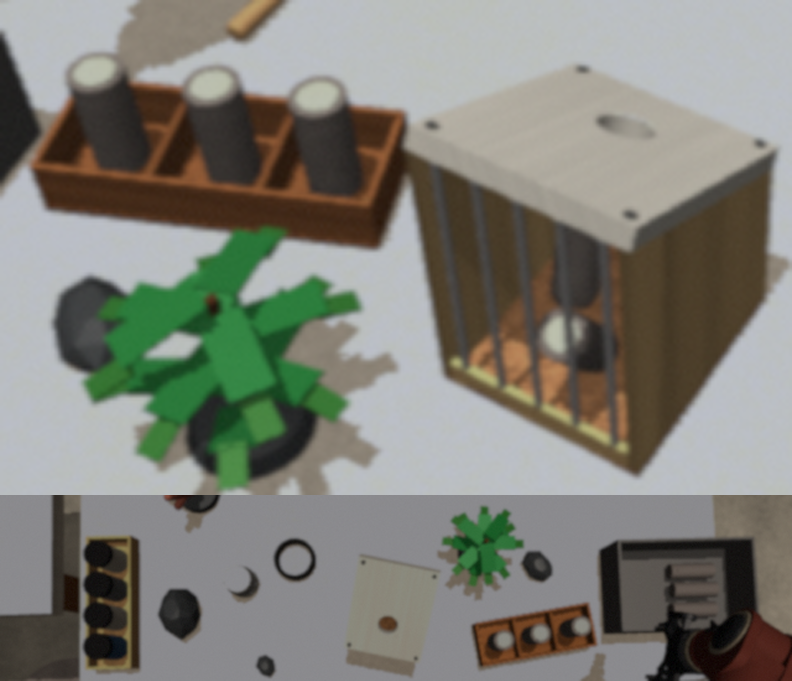

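The thick post stands upright in the previously empty cell at (105,110). Both thin posts are in the box, at (575,335) and (577,270), the bore is clear, and the gripper is open and clear of everything. Handing in.

```bash
python3 -c "
from station import *
print(hand_in())"
```

```text
the job is handed in; nothing more can be done
None
```

Both 35 mm posts slid through the bore and are inside the gauge box. The 43 mm post was tried at about 10 N, then stood upright in the crate's empty cell. The job is handed in; no verdict was shown.

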